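Set the marker clip and draw the rim gauge out to it

TASK

Set up the rim gauge for a run of jugs: squeeze the sprung clip off the tool tray's wall and let it close on the middle of the upright steel plate's top edge, upright and with more than half the length of its jaws down over the edge. With the clip let go, pull the gauge's sprung rod out by its knob until its side pointer is level with the middle of the clip, and finish while still holding the rod there. Leave the jug, the cup and the scraper where they are.

Things in the scene. Friction and masses are not known exactly. Their poses are not given: they have to be found in the camera images.
- clip: loose sprung steel clip (44 g), an upright peg with V handles above a pivot bar and jaws below, all 22 mm wide (y). Origin: middle of the bar's underside, which rests on the clipped edge; z up. Jaws open and handles close along its x; y runs along the edge. Jaws reach 24 mm below the origin. It starts seated on the tray's -x wall, its axes parallel to the tray's
- clip_handles (a point): point midway between the clip's two flat handles, 36 mm above the clip's origin. Over their outer faces they are 36 mm apart here and 48 mm at their tops, 53 mm above the origin. Squeezed here with some 4 N (start) to 8 N to their stop they become parallel, 15 mm over their faces
- clip_jaws (a point): point midway between the clip's jaw tips, 24 mm below its origin. With the handles squeezed to the stop the jaw tips stand some 21 mm apart; let go, the spring shuts them, with about 6 N on a 4 mm edge, at whatever height they then are
- tray: fixed aluminium tool tray, open on top, 150 (x) x 200 (y) x 60 mm high, walls 4 mm; origin: middle of its underside, on the bench. The clip starts on its -x wall, up to 45 mm from the middle of that wall; tools lying in it are low
- plate: fixed upright steel plate, 4 mm thick (x), 70 mm long (y), top edge 70 mm above the bench, on a wooden foot 60 x 90 x 12 mm. Origin: middle of the foot's underside; x across the plate, y along it, z up. It stands beside the gauge, parallel to the rod. Fully down, the clip's origin is 70 mm above this origin, its x across the plate (either way round)
- gauge: fixed rim gauge: wooden base 100 x 230 x 18 mm, on it a level brass tube 22 mm thick (27 mm at the mouth), its axis 50 mm above the bench. Origin: on the bench under the tube's mouth; the tube lies along y and the rod pulls out of the mouth along -y; the plate stands on the +x side with its middle 110 mm from the tube's axis
- rod (a joint): how far the steel rod is pulled out, m: 0 = home (spring), 0.15 = stop. The spring pulls it back with about 3 N at home, rising by 35 N/m to 8 N fully out, so it runs home if let go. The rod cannot turn. Needed: between about 0.055 and 0.115, wherever the plate stands
- knob (a point): grip point of the rod: middle part of an upright round wooden knob 16 mm in diameter and 50 mm tall (64 to 114 mm above the bench) at the rod's outer end; this point is on its axis, 90 mm above the bench. With the rod home it is 47 mm outside the tube's mouth
- pointer (a point): tip of the rod's side pointer, a level steel pin 6 mm thick, 50 mm above the bench, that sticks out sideways from below the knob towards the plate (gauge +x), 81 mm from the rod's axis; it moves with the rod and is in line with the knob
- jug: bystander: clay jug with a handle, 150 mm tall, 116 mm across the belly; origin: middle of its underside
- cup: bystander: white cup, 85 mm tall, 72 mm across; origin: middle of its underside
- scraper: bystander: spatula-like scraper lying flat, about 25 mm high at most; origin on its underside
Things that resemble listed ones, but are neither listed nor needed, are in the scene too. There is more than one size of the clip; the job needs the larger. Several things look just like the plate: the one meant starts farthest to the robot's right.

How it is judged (in metres and radians):
On the way, in this order (a step that is already met when the one before it is completed fails the run):
1. the clip grips the middle of the plate's top edge, let go, with the rod still home (x of clip in the frame of plate between -0.006 and 0.006 m and y of clip in the frame of plate between -0.012 and 0.012 m and z of clip in the frame of plate between 0.064 and 0.082 m and angle between clip's own z axis and vertical below 0.2 rad and contact force between clip and the arm below 0.3 N and contact force between clip and the fingers below 0.3 N and contact force between clip and plate above 1 N and value of joint rod below 0.015 m), for 0.2 s.
2. the rod is held pulled out with its pointer level with the clip (y of pointer in the frame of clip between -0.007 and 0.007 m and contact force between gauge and the fingers above 2 N), for 0.2 s.
At the end, for the whole second after the job is handed in: Clip gripping the plate's top edge, untouched: within 12 mm of its middle along, 6 mm across, under 12 mm above its seat (jaws over half on), tilt under 0.2 rad. Pointer tip within 7 mm of the clip's middle along the edge; rod at rest, held by the fingers with over 2 N; clip not touching the gauge (all of step 2 and x of clip in the frame of plate between -0.006 and 0.006 m and y of clip in the frame of plate between -0.012 and 0.012 m and z of clip in the frame of plate between 0.064 and 0.082 m and angle between clip's own z axis and vertical below 0.2 rad and contact force between clip and the arm below 0.3 N and contact force between clip and the fingers below 0.3 N and contact force between clip and plate above 1 N and velocity of joint rod between -0.01 and 0.01 m/s and linear speed of clip below 0.02 m/s and contact force between gauge and clip below 0.3 N); the arm keeps its last pose, push and grip.
It fails at once if the jug is pushed more than 25 mm or tipped (distance of jug from where it was at the start of the episode above 0.025 m or angle between jug's own z axis and vertical above 0.4 rad).
It fails at once if the cup is pushed more than 25 mm or tipped (distance of cup from where it was at the start of the episode above 0.025 m or angle between cup's own z axis and vertical above 0.4 rad).
It fails at once if the scraper is pushed more than 25 mm or tipped (distance of scraper from where it was at the start of the episode above 0.025 m or angle between scraper's own z axis and vertical above 0.4 rad).
It also fails if it takes over 61 s, if anything falls off the work surface, if the arm or the gripper's body presses on something with over 40 N, if the wrist force passes 120 N, or if a joint passes its speed limit or range.

ROBOT

A 7-joint arm with a two-finger parallel gripper is mounted at the origin on the work surface. World frame = base frame: x ahead of the robot, y to its left, z up, the work surface at z = 0. Lengths are in m, angles in degrees, forces in N, time in s.
With the tool pointing down it reaches from about 0.425 to 1.025 m from the base axis. Payload 9.4 kg.
Tool frame: the origin (TCP) lies on the front face of the gripper's body, between the roots of the fingers; the fingertips stand 73 mm ahead of it and the grasp point (between the pads) lies 54 mm ahead of it; z points along the fingers, y is the line along which they close (so a half turn about z gives the same grasp; the last joint's range is limited). The gripper opens to 85 mm and grips with 20 to 120 N. Pads are 22 mm wide; open, the fingers measure 114 mm over their backs; the gripper's body (76 mm by 85 mm) begins 54 mm behind the grasp point. The pads swing forward as they close: fully open they stand 13 mm farther back than shut.
Start: joints at [-71.603, 34.337, -0.143, 91.639, 0.103, 54.024, -4.572], TCP at [0.281, 0.668, 0.304] pointing down, gripper open.
Joint ranges: [-147.43, 147.43], [-19.82, 112.94], [-74.19, 73.91], [6.32, 146.72], [-59.91, 239.91], [6.04, 106.73], [-150.56, 150.56]. Speed limits (degrees/s): [127.2, 127.2, 172.46, 172.46, 180, 180, 180].

INTERFACE

Orientations are given as a 3x3 rotation matrix whose columns are the frame's x, y, z axes.
In Python, from bench import readout, viewer, ctrl gives the robot as it stands. The module is installed in compiled form; this text tells all that it offers.
- The arm moves only by the shell command python3 -m crank 'ROWS' [FORCE]. ROWS is JSON, a list of rows, each an object with "slide": the shift along the tool's x, y, z in mm, a list of three; "rotation": the turn, a rotation vector about the tool's x, y, z in rad, a list of three; "jaw": the finger opening in mm, from 0 to 85.4. In form: [{"slide": [x, y, z], "rotation": [wx, wy, wz], "jaw": jaw}, ...]. A call has exactly 8 rows; each row shifts and turns the commanded pose from where the row before left it, along the tool's axes as they then stand; what a row does not reach is not made up. A row lasts 1/8 s, in which the tool goes at most 62.5 mm and 10.7 degrees, less where a joint would pass 70% of its speed; a pose out of reach is approached as far as the arm can. A call is refused whole if a number of a shift passes 62.5 or a number of a turn 0.188, either way. A call with a gripper value outside its range is refused whole. The fingers move at their own pace and stop on an object; FORCE is the grip in N (left out, the last holds). Time passes only in rows, so rows that do not move let the fingers close, or fill a call up. It gives the time, the measured TCP pose, the force, the opening and the grip force at its end, in the units of the state.
- readout.observe(): the state, without advancing time (a new reading comes with each control period).
- viewer.capture(name): name is "scene" or "side" or "wrist"; returns the picture (420x560x3 uint8, blue, green, red); there is no depth.
- viewer.get_calibration(name): a dict with "fx", "fy", "cx", "cy" (pixels), "eye" and "attitude" of the camera in the world. Camera axes: x right, y down, z forward; pixel columns grow to the right and rows downward; lengths in m; the calibration is good to about 2 mm. The wrist camera is an equidistant fisheye: a pixel r from the principal point sees the ray r / f radians off the axis. A picture is of the moment at which its call begins: read the wrist's pose just before it. get_calibration takes no time and is no camera call; for the wrist camera it gives the pose at the moment of the call.
- ctrl.job_done(): hands the job in; it is judged then, once.
The state is a dict: "clock": time; "q": joint angles; "qvel": joint speeds; "effort": joint torques, N m; "eef_pos": TCP position; "eef_rot": TCP orientation; "wrist_force": force on the tool from outside, world axes, zero at the start; "wrist_torque": the same for the moment, N m; "grip_width": opening from 0.0 (shut) to 1.0 (fully open); "finger_force": force on a finger pad.
Only numpy, scipy, OpenCV 4.12 (cv2) and the standard library are available. Lean on these libraries where they do the work, as an engineer would, in place of code of your own. Each camera call takes 0.05 s, during which the arm holds its last target. There are 200 camera calls.

## Working session

There is one attempt and no reset: what is moved stays moved. The work goes in short steps, Python scripts to look and compute and a shell command to move; the robot and the scene stay as the last step left them, time stands still between calls to the robot, and variables do not carry over. Pictures are saved under pics/ and viewed, at most 10 in all, crops included, and the job is handed in when it is done.

```bash
mkdir -p pics; python3 - <<'E'
from bench import readout, viewer
import cv2,numpy as np
np.set_printoptions(precision=4,suppress=True)
s=readout.observe(); print(s['clock'],s['eef_pos'],s['eef_rot'],s['grip_width'])
for n in ['scene','side']:
    cv2.imwrite(f'pics/{n}0.png',cv2.resize(viewer.capture(n),(800,600),interpolation=cv2.INTER_CUBIC))
for n in ['scene','side','wrist']: print(n,viewer.get_calibration(n))
E
```

```text
0.0 [0.2807 0.668  0.303 ] [[-0.9219  0.3874 -0.0005]
 [ 0.3874  0.9219 -0.0015]
 [-0.0001 -0.0016 -1.    ]] 0.9957056323098947
scene {'fx': 396.2490420182995, 'fy': 396.2490420182995, 'cx': 284.60767777904874, 'cy': 205.41193260427536, 'eye': array([0.9027, 0.4987, 0.7548]), 'attitude': array([[-0.8232,  0.4334, -0.3668],
       [ 0.5676,  0.6144, -0.548 ],
       [-0.0121, -0.6593, -0.7518]])}
side {'fx': 389.0087116604967, 'fy': 389.0087116604967, 'cx': 282.96252881889677, 'cy': 200.4067794935654, 'eye': array([ 0.2228, -0.4698,  0.7942]), 'attitude': array([[ 0.7742, -0.4911,  0.3993],
       [-0.6328, -0.5867,  0.5054],
       [-0.0139, -0.6439, -0.7649]])}
wrist {'fx': 325.19226210127806, 'fy': 325.19226210127806, 'cx': 274.86897865632005, 'cy': 207.03888458224327, 'eye': array([0.2072, 0.6997, 0.3742]), 'attitude': array([[ 0.3876,  0.8751,  0.2897],
       [ 0.9218, -0.3673, -0.1239],
       [-0.002 ,  0.3151, -0.9491]])}
```

View pics/scene0.png

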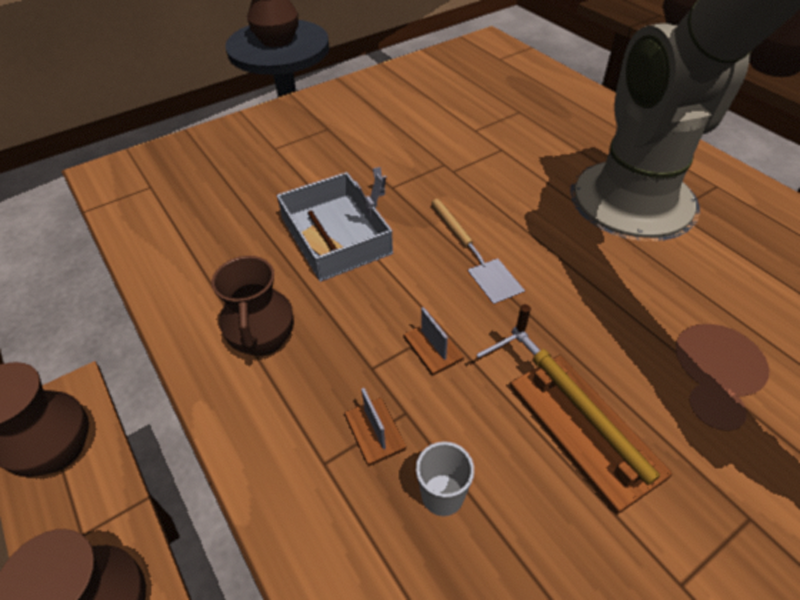

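View pics/side0.png

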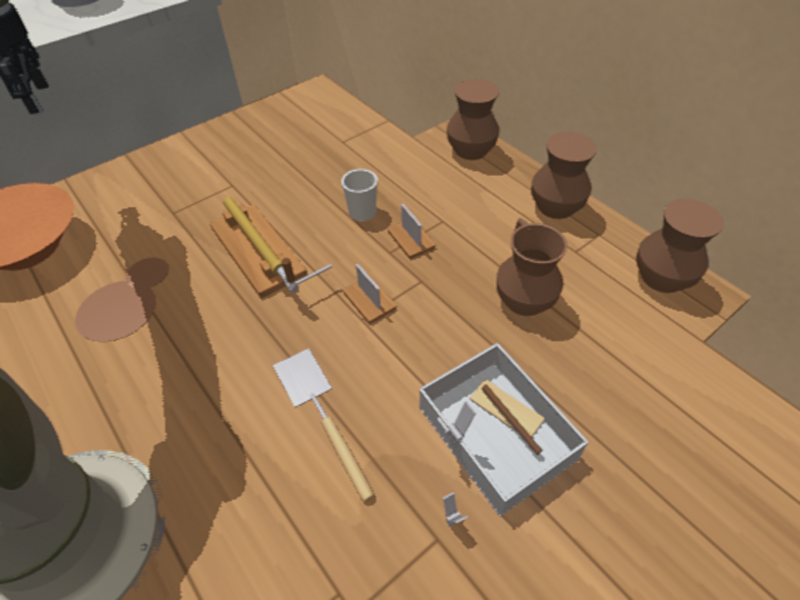

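The two views show two plates: scene (435,340) / side (368,290), and scene (372,420) / side (411,228). They also show two clip-like things: side (462,418) on the tray wall and side (453,510) beside the tray. I'll triangulate these and enlarge.

```bash
cat > h.py <<'E'
import numpy as np, cv2
from bench import readout, viewer
np.set_printoptions(precision=4,suppress=True)
C={n:viewer.get_calibration(n) for n in ['scene','side']}
S=800/560
def ray(n,u,v,sc=S):
    c=C[n]; d=np.array([((u+.5)/sc-.5-c['cx'])/c['fx'],((v+.5)/sc-.5-c['cy'])/c['fy'],1.])
    d=c['attitude']@d; return c['eye'],d/np.linalg.norm(d)
def atz(n,u,v,z,sc=S):
    o,d=ray(n,u,v,sc); return o+d*(z-o[2])/d[2]
def tri(a,b):
    A=np.zeros((3,3));y=np.zeros(3)
    for n,u,v in [('scene',*a),('side',*b)]:
        o,d=ray(n,u,v);P=np.eye(3)-np.outer(d,d);A+=P;y+=P@o
    p=np.linalg.solve(A,y)
    return p,[round(float(1e3*np.linalg.norm(np.cross(p-ray(n,*x)[0],ray(n,*x)[1]))),1) for n,x in [('scene',a),('side',b)]]
def proj(n,P,sc=S):
    c=C[n]; q=c['attitude'].T@(np.array(P)-c['eye']); return (np.array([c['cx']+c['fx']*q[0]/q[2],c['cy']+c['fy']*q[1]/q[2]])+.5)*sc-.5
E
python3 - <<'E'
from h import *
a=viewer.capture('scene');b=viewer.capture('side')
# four crops 4x: 100x75 src
def cr(im,u,v): # src top-left
    return cv2.resize(im[v:v+75,u:u+100],(400,300),interpolation=cv2.INTER_CUBIC)
print('plates', tri((435,340),(368,290)), tri((372,420),(411,228)))
for uv in [(453,520)]: print('side small on bench', atz('side',*uv,0))
print('clip on wall side', atz('side',462,425,.07),'scene clip z.08',atz('scene',378,190,.08), atz('scene',372,205,0))
print('knob',tri((523,318),(285,270)),'ptr',tri((478,357),(331,266)))
top=np.hstack([cr(a,210,100),cr(b,280,235)]); bot=np.hstack([cr(b,275,300),cr(a,280,200)])
cv2.imwrite('pics/c1.png',np.vstack([top,bot]))
E
```

```text
plates (array([0.5672, 0.0739, 0.0263]), [1.2, 1.2]) (array([0.7257, 0.1409, 0.0329]), [0.7, 0.7])
side small on bench [ 0.4224 -0.3138  0.    ]
clip on wall side [ 0.5018 -0.2404  0.07  ] scene clip z.08 [ 0.4699 -0.2392  0.08  ] [ 0.4551 -0.2927  0.    ]
knob (array([0.4598, 0.1546, 0.088 ]), [2.4, 2.4]) ptr (array([0.5414, 0.1488, 0.0457]), [0.5, 0.5])
```

View pics/c1.png

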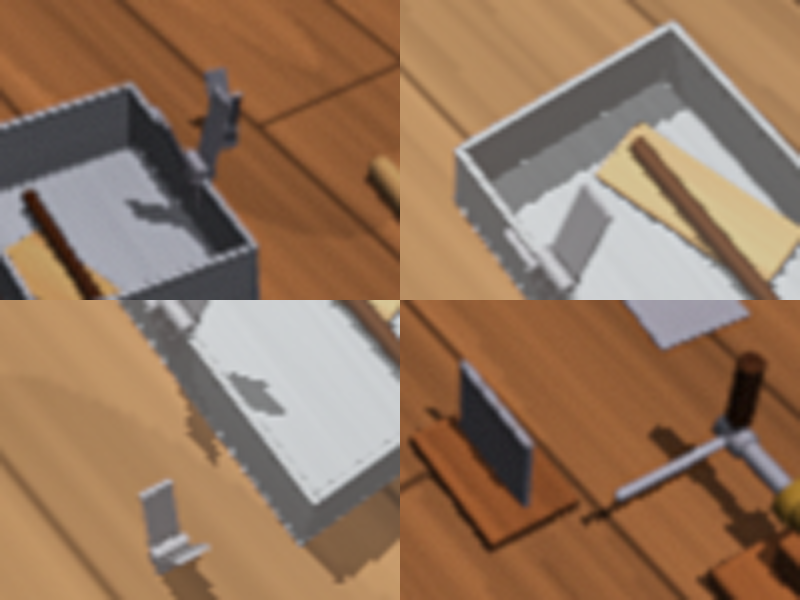

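The crops show the large clip on the tray's -x wall (scene crop (210,120), side crop (560,250)). A separate small one stands off the tray (side crop (165,530)); the job needs the one on the wall. The bottom-right crop shows the plate nearest the pointer, which is the rightmost one (y=0.074 against 0.141). Next I'll measure the tray, plate and gauge angles.

```bash
python3 - <<'E'
from h import *
print('tray side',[atz('side',*p,.06)[:2] for p in [(497,346),(586,440),(504,511),(420,389)]])
sc=lambda u,v:((210+u/4)*S,(100+v/4)*S)
print('tray scene',[atz('scene',*p,.06)[:2] for p in [sc(130,86),sc(257,247),(278,195),(322,274)]])
s2=lambda u,v:((280+u/4)*S,(235+v/4)*S)
print('clip bar ends side z.063',[atz('side',*s2(*p),.063)[:2] for p in [(113,238),(170,285)]])
print('clip flap top',atz('side',*s2(190,190),.113),atz('side',*s2(210,215),.113))
# plate top edge from scene crop4 offset(280,200)
s4=lambda u,v:((280+u/4)*S,(200+v/4)*S)
print('plate top scene',[atz('scene',*s4(*p),.07) for p in [(63,64),(130,145)]])
print('plate top side',[atz('side',*p,.07) for p in [(357,267),(378,297)]])
print('ptr',atz('scene',*s4(220,195),.05),'knobtop',atz('scene',*s4(350,60),.114))
print('tube ends', atz('scene',543,358,.055),atz('scene',648,473,.055),atz('side',276,262,.055),atz('side',231,203,.055))
E
```

```text
tray side [array([ 0.6404, -0.1738]), array([ 0.6231, -0.3639]), array([ 0.4654, -0.359 ]), array([ 0.4972, -0.1547])]
tray scene [array([ 0.4806, -0.3421]), array([ 0.5004, -0.1474]), array([ 0.6232, -0.3606]), array([ 0.6556, -0.1267])]
clip bar ends side z.063 [array([ 0.4853, -0.2136]), array([ 0.4902, -0.2508])]
clip flap top [ 0.5129 -0.2361  0.113 ] [ 0.5111 -0.2519  0.113 ]
plate top scene [array([0.5661, 0.0394, 0.07  ]), array([0.5696, 0.1062, 0.07  ])]
plate top side [array([0.5652, 0.0969, 0.07  ]), array([0.5522, 0.0193, 0.07  ])]
ptr [0.5406 0.1493 0.05  ] knobtop [0.4629 0.1535 0.114 ]
tube ends [0.4677 0.2106 0.055 ] [0.4822 0.4179 0.055 ] [0.4667 0.2131 0.055 ] [0.4805 0.411  0.055 ]
```

```bash
cat >> h.py <<'E'
from scipy.spatial.transform import Rotation as R
def tool(yaw):  # tool pointing down, tool y along world angle yaw (deg)
    a=np.radians(yaw); y=np.array([np.cos(a),np.sin(a),0]); z=np.array([0,0,-1.]); return np.c_[np.cross(y,z),y,z]
def plan(p1,R1,n,p0=None,R0=None):
    s=readout.observe(); p=np.array(s['eef_pos'] if p0 is None else p0); Rm=np.array(s['eef_rot'] if R0 is None else R0)
    for k in range(n):
        w=R.from_matrix(Rm.T@R1).as_rotvec()/(n-k); d=(np.array(p1)-p)/(n-k)
        print(np.round(1e3*Rm.T@d,1),np.round(w,4)); p=p+d; Rm=Rm@R.from_rotvec(w).as_matrix()
E
python3 - <<'E'
from h import *
plan([.54,.22,.32],tool(31),8)
print()
plan([.488,-.20,.30],tool(-5),8,[.54,.22,.32],tool(31))
E
```

```text
[-51.6 -39.1  -2. ] [-0.0001  0.      0.079 ]
[-54.5 -34.9  -2. ] [-0.0001  0.      0.079 ]
[-57.1 -30.5  -2.1] [-0.0001  0.      0.079 ]
[-59.3 -25.9  -2.1] [-0.0001  0.      0.079 ]
[-61.2 -21.1  -2.1] [-0.0001  0.      0.079 ]
[-62.6 -16.2  -2.1] [-0.0001  0.      0.079 ]
[-63.7 -11.2  -2.1] [-0.0001  0.      0.079 ]
[-64.4  -6.2  -2.1] [-0.0001  0.      0.079 ]

[-41.7 -32.6   2.5] [0.     0.     0.0785]
[-44.1 -29.2   2.5] [0.     0.     0.0785]
[-46.2 -25.7   2.5] [0.     0.     0.0785]
[-48.1 -22.    2.5] [0.     0.     0.0785]
[-49.7 -18.1   2.5] [0.     0.     0.0785]
[-51.  -14.2   2.5] [0.     0.     0.0785]
[-51.9 -10.1   2.5] [0.     0.     0.0785]
[-52.6  -6.    2.5] [0.     0.     0.0785]
```

```bash
python3 -m crank '[{"slide":[-48,-36,-2],"rotation":[0,0,0.079],"jaw":85},{"slide":[-50,-32,-2],"rotation":[0,0,0.079],"jaw":85},{"slide":[-52,-28,-2],"rotation":[0,0,0.079],"jaw":85},{"slide":[-54,-24,-2],"rotation":[0,0,0.079],"jaw":85},{"slide":[-56,-20,-2],"rotation":[0,0,0.079],"jaw":85},{"slide":[-58,-15,-2],"rotation":[0,0,0.079],"jaw":85},{"slide":[-58,-10,-2],"rotation":[0,0,0.079],"jaw":85},{"slide":[-58,-6,-2],"rotation":[0,0,0.079],"jaw":85}]' 30 && python3 - <<'E'
from h import *
plan([.488,-.20,.28],tool(-5),8)
E
```

```text
clock: 1.2
eef_pos: [0.5181, 0.2558, 0.3201]
eef_rot: [[-0.513, 0.858, 0.0], [0.858, 0.513, 0.0], [0.0, 0.0, -1.0]]
wrist_force: [1.0, 0.3, -0.6]
grip_width: 0.996
finger_force: 0.0
[-47.  -32.4   5. ] [ 0.0001 -0.      0.0782]
[-49.4 -28.7   5. ] [ 0.0001 -0.      0.0782]
[-51.5 -24.7   5. ] [ 0.0001 -0.      0.0782]
[-53.2 -20.6   5. ] [ 0.0001 -0.      0.0782]
[-54.7 -16.4   5. ] [ 0.0001 -0.      0.0782]
[-55.8 -12.1   5. ] [ 0.0001 -0.      0.0782]
[-56.6  -7.7   5. ] [ 0.0001 -0.      0.0782]
[-57.   -3.2   5. ] [ 0.0001 -0.      0.0782]
```

```bash
python3 -m crank '[{"slide":[-47,-32,5],"rotation":[0,0,0.078],"jaw":85},{"slide":[-49,-29,5],"rotation":[0,0,0.078],"jaw":85},{"slide":[-51,-25,5],"rotation":[0,0,0.078],"jaw":85},{"slide":[-53,-21,5],"rotation":[0,0,0.078],"jaw":85},{"slide":[-55,-16,5],"rotation":[0,0,0.078],"jaw":85},{"slide":[-56,-12,5],"rotation":[0,0,0.078],"jaw":85},{"slide":[-57,-8,5],"rotation":[0,0,0.078],"jaw":85},{"slide":[-57,-3,5],"rotation":[0,0,0.078],"jaw":85}]' && python3 - <<'E'
from h import *
c=viewer.get_calibration('wrist'); im=viewer.capture('wrist'); np.save('w1.npy',im)
import pickle; pickle.dump(c,open('w1.pkl','wb'))
cv2.imwrite('pics/w1.png',cv2.resize(im,(800,600),interpolation=cv2.INTER_CUBIC))
print(readout.observe()['clock'],c['eye'])
E
```

```text
clock: 2.2
eef_pos: [0.4881, -0.2001, 0.2799]
eef_rot: [[0.085, 0.996, 0.0], [0.996, -0.085, 0.0], [0.0, 0.0, -1.0]]
wrist_force: [0.5, 0.2, -0.9]
grip_width: 0.992
finger_force: 0.0
2.25 [ 0.4961 -0.1192  0.351 ]
```

View pics/w1.png

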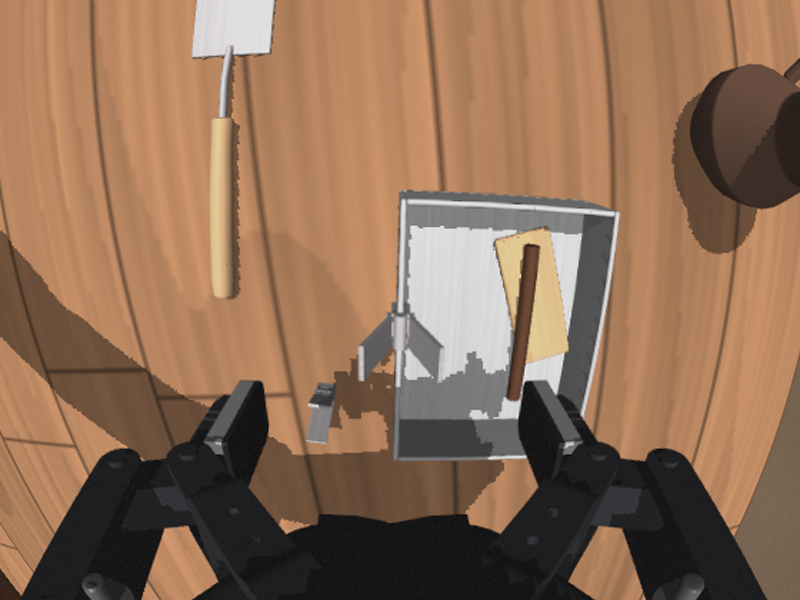

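The large V-handled clip sits on the tray's -x wall: bar at (400,330), handle tops at about (360,364) and (443,364). The small clip at (320,410) lies on the bench, so it is the decoy.

```bash
cat >> h.py <<'E'
def wz(c,u,v,z,sc=S):
    x=((u+.5)/sc-.5-c['cx'])/c['fx']; y=((v+.5)/sc-.5-c['cy'])/c['fy']; r=np.hypot(x,y)
    d=c['attitude']@np.array([x/r*np.sin(r),y/r*np.sin(r),np.cos(r)]); o=c['eye']; return o+d*(z-o[2])/d[2]
E
python3 - <<'E'
from h import *
import pickle; c=pickle.load(open('w1.pkl','rb'))
for n,p,z in [('hl1',(359,347),.113),('hl2',(360,380),.113),('hr1',(443,346),.113),('hr2',(443,381),.113),('bar a',(400,312),.065),('bar b',(400,348),.065),('wall top',(404,195),.06),('wall bot',(396,460),.06),('far top',(618,214),.06),('scraper',(225,298),.02),('jugtop',(755,90),.15)]: print(n,wz(c,*p,z))
im=np.load('w1.npy'); cv2.imwrite('pics/w1c.png',cv2.resize(im[205:280,235:335],(800,600),interpolation=cv2.INTER_CUBIC))
E
```

```text
hl1 [ 0.4677 -0.2267  0.113 ]
hl2 [ 0.4658 -0.2479  0.113 ]
hr1 [ 0.515  -0.2302  0.113 ]
hr2 [ 0.514  -0.2528  0.113 ]
bar a [ 0.4917 -0.2255  0.065 ]
bar b [ 0.4896 -0.2514  0.065 ]
wall top [ 0.5004 -0.15    0.06  ]
wall bot [ 0.4786 -0.3512  0.06  ]
far top [ 0.6457 -0.1701  0.06  ]
scraper [ 0.355  -0.2193  0.02  ]
jugtop [ 0.6906 -0.088   0.15  ]
```

View pics/w1c.png

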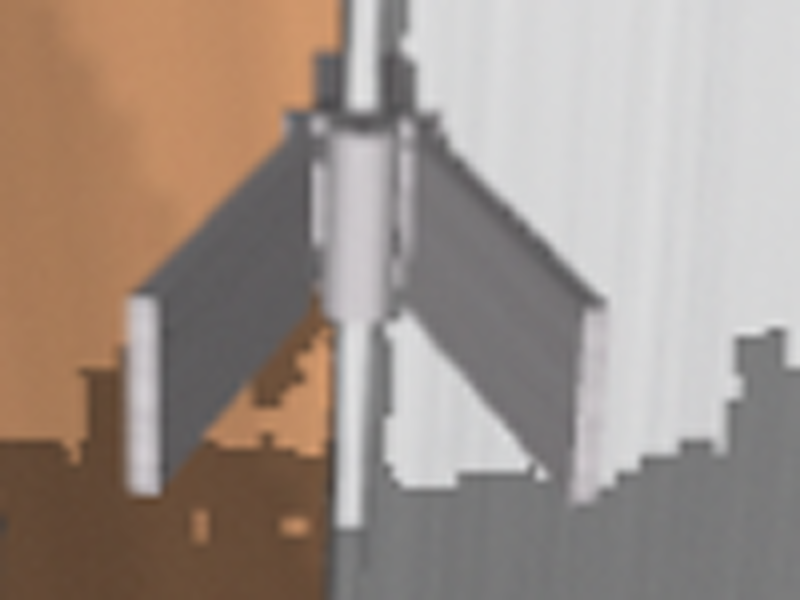

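```bash
python3 -m crank '[{"slide":[-20,3,5],"rotation":[0,0,0.012],"jaw":85},{"slide":[-19,3,15],"rotation":[0,0,0],"jaw":85},{"slide":[0,0,30],"rotation":[0,0,0],"jaw":85},{"slide":[0,0,30],"rotation":[0,0,0],"jaw":85},{"slide":[0,0,25],"rotation":[0,0,0],"jaw":85},{"slide":[0,0,15],"rotation":[0,0,0],"jaw":85},{"slide":[0,0,10],"rotation":[0,0,0],"jaw":70},{"slide":[0,0,0],"rotation":[0,0,0],"jaw":60}]' 30 && python3 - <<'E'
from h import *
im=viewer.capture('wrist'); a=viewer.capture('side')[250:375,240:407]; b=viewer.capture('scene')[90:170,200:307]
f=lambda i:cv2.resize(i,(400,300),interpolation=cv2.INTER_CUBIC)
cv2.imwrite('pics/w2.png',np.vstack([np.hstack([f(a),f(b)]),np.hstack([f(im),f(im[200:350,180:380])])]))
E
```

```text
clock: 3.25
eef_pos: [0.4908, -0.2377, 0.1497]
eef_rot: [[0.095, 0.995, -0.0], [0.995, -0.095, 0.0], [0.0, -0.0, -1.0]]
wrist_force: [-0.7, -0.3, 0.0]
grip_width: 0.7
finger_force: 0.0
```

View pics/w2.png

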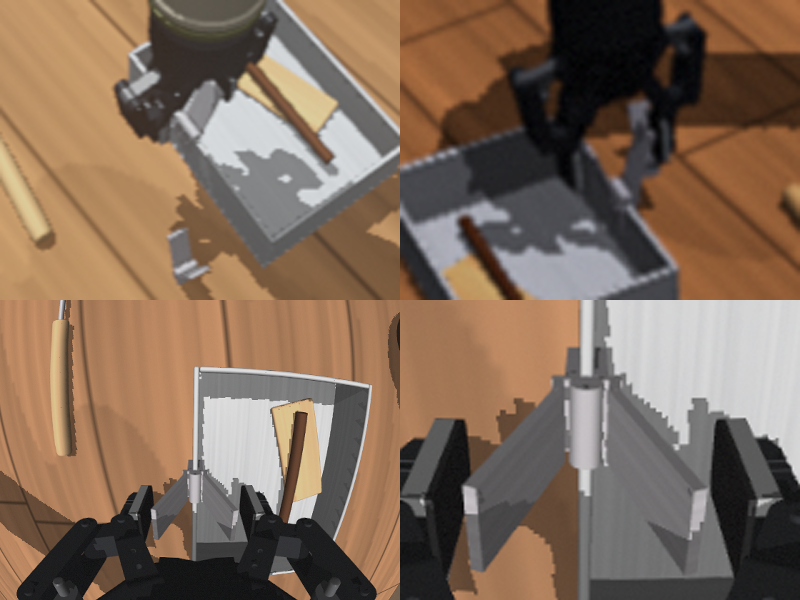

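The fingers straddle the handles, centred. Squeeze, then lift.

```bash
python3 -m crank '[{"slide":[0,0,0],"rotation":[0,0,0],"jaw":40},{"slide":[0,0,0],"rotation":[0,0,0],"jaw":25},{"slide":[0,0,0],"rotation":[0,0,0],"jaw":12},{"slide":[0,0,0],"rotation":[0,0,0],"jaw":6},{"slide":[0,0,0],"rotation":[0,0,0],"jaw":6},{"slide":[0,0,0],"rotation":[0,0,0],"jaw":6},{"slide":[0,0,0],"rotation":[0,0,0],"jaw":6},{"slide":[0,0,0],"rotation":[0,0,0],"jaw":6}]' 40
```

```text
clock: 4.4
eef_pos: [0.4901, -0.2379, 0.1512]
eef_rot: [[0.096, 0.995, 0.0], [0.995, -0.096, 0.0], [0.0, 0.0, -1.0]]
wrist_force: [-4.8, 0.3, 15.3]
grip_width: 0.161
finger_force: 39.0
```

```bash
python3 -m crank '[{"slide":[0,0,-6],"rotation":[0,0,0],"jaw":6},{"slide":[0,0,-10],"rotation":[0,0,0],"jaw":6},{"slide":[0,0,-15],"rotation":[0,0,0],"jaw":6},{"slide":[0,0,-20],"rotation":[0,0,0],"jaw":6},{"slide":[0,0,-25],"rotation":[0,0,0],"jaw":6},{"slide":[0,0,-25],"rotation":[0,0,0],"jaw":6},{"slide":[0,0,-15],"rotation":[0,0,0],"jaw":6},{"slide":[0,0,0],"rotation":[0,0,0],"jaw":6}]' && python3 - <<'E'
from h import *
im=viewer.capture('wrist'); a=viewer.capture('side')[220:370,240:440]; b=viewer.capture('scene')[60:170,200:347]
f=lambda i:cv2.resize(i,(400,300),interpolation=cv2.INTER_CUBIC)
cv2.imwrite('pics/w3.png',np.vstack([np.hstack([f(a),f(b)]),np.hstack([f(im),f(im[200:350,180:380])])]))
print('knob->',)
plan([.5685,.030,.30],tool(-4),8)
E
```

```text
clock: 5.4
eef_pos: [0.4913, -0.2378, 0.267]
eef_rot: [[0.095, 0.996, 0.002], [0.996, -0.095, -0.001], [-0.0, 0.002, -1.0]]
wrist_force: [0.3, 0.5, -0.8]
grip_width: 0.16
finger_force: 39.6
knob->
[34.2  6.5 -4.3] [-0.0001 -0.     -0.0031]
[34.2  6.6 -4.3] [-0.0001 -0.     -0.0031]
[34.2  6.7 -4.3] [-0.0001 -0.     -0.0031]
[34.1  6.8 -4.3] [-0.0001 -0.     -0.0031]
[34.1  7.  -4.3] [-0.0001 -0.     -0.0031]
[34.1  7.1 -4.3] [-0.0001 -0.     -0.0031]
[34.1  7.2 -4.3] [-0.0001 -0.     -0.0031]
[34.1  7.3 -4.3] [-0.0001 -0.     -0.0031]
```

View pics/w3.png

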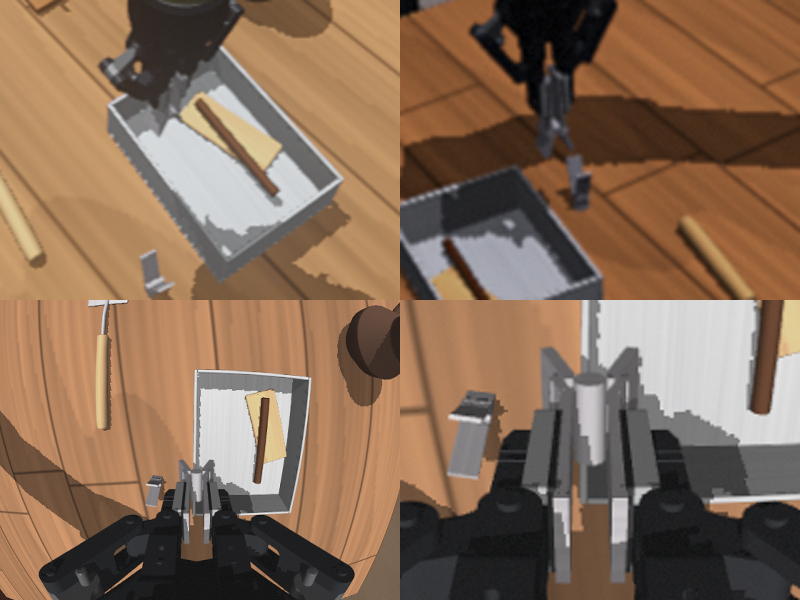

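The clip is held upright with its jaws open. Next: above the plate for a close look.

```bash
python3 -m crank '[{"slide":[29,6,-10],"rotation":[0,0,-0.004],"jaw":6},{"slide":[29,6,-10],"rotation":[0,0,-0.004],"jaw":6},{"slide":[29,7,-5],"rotation":[0,0,-0.004],"jaw":6},{"slide":[29,7,0],"rotation":[0,0,-0.004],"jaw":6},{"slide":[29,7,0],"rotation":[0,0,-0.004],"jaw":6},{"slide":[29,7,0],"rotation":[0,0,-0.004],"jaw":6},{"slide":[29,7,0],"rotation":[0,0,0],"jaw":6},{"slide":[26,7,0],"rotation":[0,0,0],"jaw":6}]' && python3 - <<'E'
from h import *
import pickle
c=viewer.get_calibration('wrist'); im=viewer.capture('wrist'); np.save('w4.npy',im)
pickle.dump(c,open('w4.pkl','wb'))
cv2.imwrite('pics/w4.png',cv2.resize(im,(800,600),interpolation=cv2.INTER_CUBIC))
E
```

```text
clock: 6.55
eef_pos: [0.5633, -0.0127, 0.2898]
eef_rot: [[0.071, 0.998, -0.002], [0.998, -0.071, -0.0], [-0.0, -0.002, -1.0]]
wrist_force: [0.1, -0.4, -1.2]
grip_width: 0.165
finger_force: 39.6
```

View pics/w4.png

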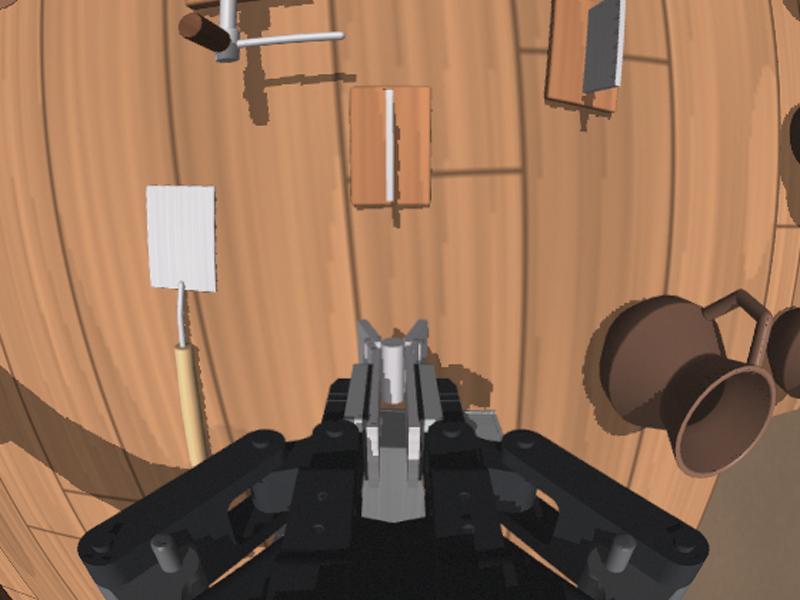

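The plate's top edge runs from (390,90) to (390,201), with the clip bar held at (394,370). The pointer tip is at (343,36) and the knob top at (190,25).

```bash
python3 - <<'E'
from h import *
import pickle; c=pickle.load(open('w4.pkl','rb')); im=np.load('w4.npy')
a=wz(c,390,90,.07);b=wz(c,390,201,.07); print('plate',a,b,(a+b)/2,np.linalg.norm(a-b),'yaw',-np.degrees(np.arctan2((a-b)[0],(a-b)[1])))
f=[wz(c,*p,.012) for p in [(350,87),(431,87),(430,206),(352,207)]]; print('foot',np.mean(f,0))
print('ptr',wz(c,343,36,.05),'ptr root',wz(c,240,43,.05))
z=.29-.083
print('bar top ends',wz(c,393,342,z),wz(c,393,400,z), 'jaw/hnd ends', wz(c,368,335,z),wz(c,420,335,z))
E
```

```text
plate [0.5703 0.1039 0.07  ] [0.5653 0.0342 0.07  ] [0.5678 0.0691 0.07  ] 0.06983304959538808 yaw -4.105871639366044
foot [0.5678 0.0685 0.012 ]
ptr [0.5423 0.1465 0.05  ] ptr root [0.4717 0.1523 0.05  ]
bar top ends [ 0.565  -0.0004  0.207 ] [ 0.5633 -0.0249  0.207 ] jaw/hnd ends [0.5562 0.0029 0.207 ] [0.5749 0.0016 0.207 ]
```

```bash
python3 -m crank '[{"slide":[25,-1,0],"rotation":[0,0,0],"jaw":6},{"slide":[30,-1,0],"rotation":[0,0,0],"jaw":6},{"slide":[20,0,10],"rotation":[0,0,0],"jaw":6},{"slide":[7,0,20],"rotation":[0,0,0],"jaw":6},{"slide":[0,0,20],"rotation":[0,0,0],"jaw":6},{"slide":[0,0,20],"rotation":[0,0,0],"jaw":6},{"slide":[0,0,10],"rotation":[0,0,0],"jaw":6},{"slide":[0,0,0],"rotation":[0,0,0],"jaw":6}]' && python3 - <<'E'
from h import *
im=viewer.capture('wrist'); a=viewer.capture('side')[135:255,180:340]; b=viewer.capture('scene')[160:280,230:390]
f=lambda i:cv2.resize(i,(400,300),interpolation=cv2.INTER_CUBIC)
cv2.imwrite('pics/w5.png',np.vstack([np.hstack([f(a),f(b)]),np.hstack([f(im),f(im[170:320,180:380])])]))
E
```

```text
clock: 7.6
eef_pos: [0.5669, 0.0677, 0.2099]
eef_rot: [[0.071, 0.997, -0.002], [0.997, -0.071, -0.001], [-0.001, -0.002, -1.0]]
wrist_force: [0.6, -0.5, -0.5]
grip_width: 0.163
finger_force: 39.6
```

View pics/w5.png

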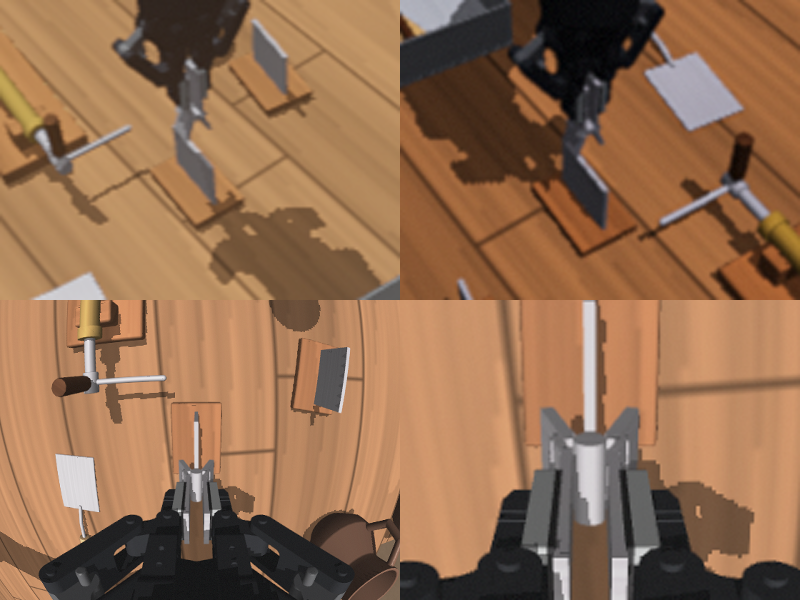

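The plate edge (column 589) lies midway between the open jaws. Lower the clip.

```bash
python3 -m crank '[{"slide":[1,0.5,8],"rotation":[0,0,0],"jaw":6},{"slide":[0,0,10],"rotation":[0,0,0],"jaw":6},{"slide":[0,0,10],"rotation":[0,0,0],"jaw":6},{"slide":[0,0,8],"rotation":[0,0,0],"jaw":6},{"slide":[0,0,5],"rotation":[0,0,0],"jaw":6},{"slide":[0,0,4],"rotation":[0,0,0],"jaw":6},{"slide":[0,0,2],"rotation":[0,0,0],"jaw":6},{"slide":[0,0,0],"rotation":[0,0,0],"jaw":6}]'
```

```text
clock: 8.75
eef_pos: [0.5678, 0.069, 0.1639]
eef_rot: [[0.071, 0.997, 0.0], [0.997, -0.071, 0.0], [0.0, 0.0, -1.0]]
wrist_force: [-0.9, -0.1, 0.4]
grip_width: 0.159
finger_force: 39.6
```

```bash
python3 -m crank '[{"slide":[0,0,1],"rotation":[0,0,0],"jaw":20},{"slide":[0,0,0.5],"rotation":[0,0,0],"jaw":28},{"slide":[0,0,0.5],"rotation":[0,0,0],"jaw":36},{"slide":[0,0,0],"rotation":[0,0,0],"jaw":45},{"slide":[0,0,0],"rotation":[0,0,0],"jaw":60},{"slide":[0,0,0],"rotation":[0,0,0],"jaw":75},{"slide":[0,0,0],"rotation":[0,0,0],"jaw":80},{"slide":[0,0,0],"rotation":[0,0,0],"jaw":80}]' && python3 - <<'E'
from h import *
import pickle
c=viewer.get_calibration('wrist'); im=viewer.capture('wrist'); np.save('w6.npy',im); pickle.dump(c,open('w6.pkl','wb'))
a=viewer.capture('side')[135:255,180:340]; b=viewer.capture('scene')[160:280,230:390]
f=lambda i:cv2.resize(i,(400,300),interpolation=cv2.INTER_CUBIC)
cv2.imwrite('pics/w6.png',np.vstack([np.hstack([f(a),f(b)]),np.hstack([f(im),f(im[170:320,180:380])])]))
E
```

```text
clock: 9.75
eef_pos: [0.5678, 0.069, 0.162]
eef_rot: [[0.071, 0.997, 0.0], [0.997, -0.071, 0.0], [0.0, 0.0, -1.0]]
wrist_force: [0.8, -0.1, 1.0]
grip_width: 0.937
finger_force: 0.0
```

View pics/w6.png

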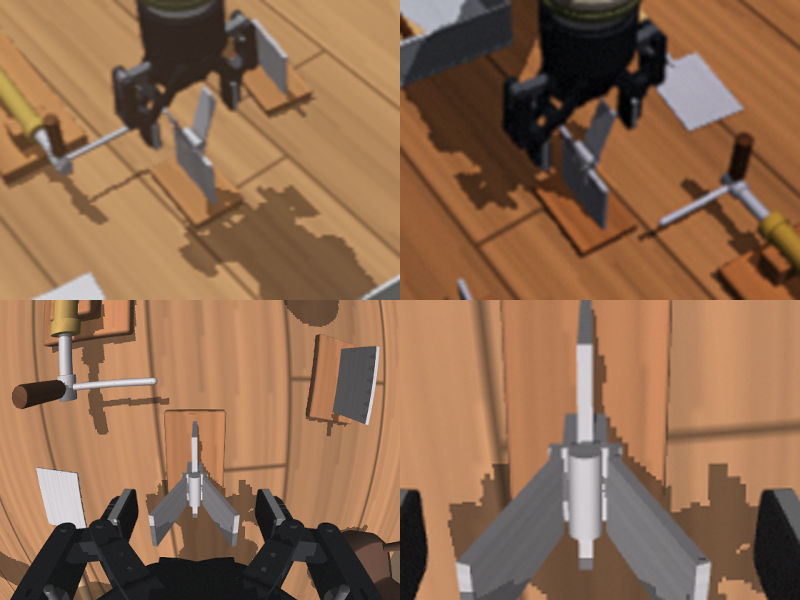

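The clip sits upright and let go on the plate's top edge, fingers clear at both sides. Measure its place along the plate, and plan the next moves.

```bash
python3 - <<'E'
from h import *
import pickle; c=pickle.load(open('w6.pkl','rb'))
g=lambda u,v,z: wz(c,180+(u-400)/2,170+(v-300)/2,z,1)
print('bar',g(585,447,.079),g(585,541,.079)); print('plate near end',g(585,570,.07))
print('handle top far corners',g(457,566,.123),g(710,560,.123))
# w6 knob top centre in lower-left panel at (20,397): src scale 400/560
k=lambda u,v,z: wz(c,u*1.4,(v-300)*1.4,z,1)
print('knob top',k(20,396,.114),'ptr',k(155,381,.05),'ptr root',k(75,385,.05))
plan([.50,.10,.30],tool(-4.1+45),8,[.568,.069,.28],tool(-4.1)); print()
plan([.4605,.153,.24],tool(85.9),8,[.50,.10,.30],tool(40.9))
E
```

```text
bar [0.5683 0.0789 0.079 ] [0.5661 0.0498 0.079 ]
plate near end [0.5648 0.0333 0.07  ]
handle top far corners [0.5415 0.0735 0.123 ] [0.5939 0.0714 0.123 ]
knob top [0.4633 0.1528 0.114 ] ptr [0.5418 0.1468 0.05  ] ptr root [0.4709 0.1531 0.05  ]
[ 3.3 -8.8 -2.5] [ 0.      0.     -0.0982]
[ 4.1 -8.4 -2.5] [ 0.      0.     -0.0982]
[ 4.9 -8.  -2.5] [ 0.      0.     -0.0982]
[ 5.7 -7.4 -2.5] [ 0.      0.     -0.0982]
[ 6.4 -6.8 -2.5] [ 0.      0.     -0.0982]
[ 7.  -6.2 -2.5] [ 0.      0.     -0.0982]
[ 7.6 -5.5 -2.5] [ 0.      0.     -0.0982]
[ 8.1 -4.7 -2.5] [ 0.      0.     -0.0982]

[8.2 0.6 7.5] [ 0.      0.     -0.0982]
[8.1 1.4 7.5] [ 0.      0.     -0.0982]
[8.  2.2 7.5] [ 0.      0.     -0.0982]
[7.7 3.  7.5] [ 0.      0.     -0.0982]
[7.4 3.7 7.5] [ 0.      0.     -0.0982]
[7.  4.4 7.5] [ 0.      0.     -0.0982]
[6.5 5.1 7.5] [ 0.      0.     -0.0982]
[6.  5.7 7.5] [ 0.      0.     -0.0982]
```

```bash
python3 -m crank '[{"slide":[0,0,-10],"rotation":[0,0,0],"jaw":85},{"slide":[0,0,-15],"rotation":[0,0,0],"jaw":85},{"slide":[0,0,-20],"rotation":[0,0,0],"jaw":85},{"slide":[0,0,-20],"rotation":[0,0,0],"jaw":85},{"slide":[0,0,-25],"rotation":[0,0,0],"jaw":85},{"slide":[0,0,-20],"rotation":[0,0,0],"jaw":85},{"slide":[0,0,0],"rotation":[0,0,0],"jaw":85},{"slide":[0,0,0],"rotation":[0,0,0],"jaw":85}]' && python3 - <<'E'
from h import *
import pickle
c=pickle.load(open('w6.pkl','rb'))
g=lambda u,v,z: wz(c,180+(u-400)/2,170+(v-300)/2,z,1)
print('w6 far corners z.1295',g(457,566,.1295),g(710,560,.1295))
c=viewer.get_calibration('wrist'); im=viewer.capture('wrist'); np.save('w7.npy',im); pickle.dump(c,open('w7.pkl','wb')); print(c['eye'])
np.save('sc7.npy',viewer.capture('scene')); np.save('si7.npy',viewer.capture('side'))
# coarse map of the region around the clip: low-saturation pixels by brightness
def wp(P):
    q=c['attitude'].T@(np.array(P)-c['eye']); th=np.arctan2(np.hypot(q[0],q[1]),q[2]); k=th/np.hypot(q[0],q[1])
    return np.array([c['cx']+c['fx']*q[0]*k,c['cy']+c['fy']*q[1]*k])
e=wp([.5678,.064,.1]).astype(int); print('center px',e)
u0,v0=e[0]-45,e[1]-40
h=cv2.cvtColor(im,cv2.COLOR_BGR2HSV)[v0:v0+80,u0:u0+90]
print('origin',u0,v0)
for r in h[::2]: print(''.join('.' if p[1]>60 else ('#' if p[2]>185 else '+' if p[2]>110 else '-') for p in r))
E
```

```text
clock: 10.9
eef_pos: [0.5675, 0.0692, 0.2719]
eef_rot: [[0.071, 0.997, 0.0], [0.997, -0.071, 0.0], [0.0, 0.0, -1.0]]
wrist_force: [0.5, -0.6, -0.0]
grip_width: 0.995
finger_force: 0.0
w6 far corners z.1295 [0.5435 0.078  0.1295] [0.5927 0.0761 0.1295]
[0.5743 0.1501 0.3431]
center px [274 213]
origin 229 173
...........................................####+..........................................
...........................................####+..........................................
...........................................####+..........................................
..........................................#####+..........................................
..........................................#####+..........................................
.......................................---+####+---.......................................
.......................................---+####+---.......................................
......................................+---++++++---+......................................
..................................+--++++++----++++++--+......
[... 2149 characters left out ...]
...............................................+####...........
..........................................................................................
..........................................................................................
..........................................................................................
..........................................................................................
..........................................................................................
..........................................................................................
..........................................................................................
```

```bash
python3 - <<'E'
from h import *
import pickle; c=pickle.load(open('w7.pkl','rb'))
for z in (.123,.127,.131,.135):
    L1=wz(c,238.7,209.5,z,1);R1=wz(c,308.6,209.5,z,1);L2=wz(c,239.2,238.5,z,1);R2=wz(c,307.9,238.5,z,1)
    print(z,'span',np.linalg.norm(L1-R1),np.linalg.norm(L2-R2),'len',np.linalg.norm(L1-L2),'mid',(L1+R1+L2+R2)/4)
n=wz(c,274.5,234,.07,1); print('plate near end',n)
# same on seated w1: from pictures
c=pickle.load(open('w1.pkl','rb')); g=lambda u,v,z:wz(c,235+u/8,205+v/8,z,1)
for z in (.109,.113,.117): print(z,np.linalg.norm(g(127,296,z)-g(608,300,z)),np.linalg.norm(g(127,296,z)-g(127,494,z)))
E
```

```text
0.123 span 0.050171619465824345 0.050984875430481136 len 0.022757644362563244 mid [0.5671 0.0639 0.123 ]
0.127 span 0.04925968473549702 0.050058158710520606 len 0.022343994444629076 mid [0.5673 0.0655 0.127 ]
0.131 span 0.04834775000516948 0.04913144199056018 len 0.02193034452669493 mid [0.5674 0.0671 0.131 ]
0.135 span 0.047435815274842155 0.04820472527059966 len 0.021516694608760777 mid [0.5675 0.0686 0.135 ]
plate near end [0.5655 0.0337 0.07  ]
0.109 0.04928667992784839 0.02317241896068161
0.113 0.04847202165141319 0.02278940263823963
0.117 0.04765736337497805 0.02240638631579757
```

```bash
python3 - <<'E'
from h import *
import pickle
from scipy.optimize import least_squares
c=pickle.load(open('w7.pkl','rb'))
def wp(P):
    q=c['attitude'].T@(np.array(P)-c['eye']); t=np.hypot(q[0],q[1]); k=np.arctan2(t,q[2])/t
    return np.array([c['cx']+c['fx']*q[0]*k,c['cy']+c['fy']*q[1]*k])
a=np.radians(-4.1);ex=np.array([np.cos(a),np.sin(a),0]);ey=np.array([-np.sin(a),np.cos(a),0])
def P(o,x,y,z): return o+ex*x+ey*y+np.array([0,0,z])
im=np.load('w7.npy'); col=im[170:200,268:288]; h=cv2.cvtColor(col,cv2.COLOR_BGR2HSV)
for i,r in enumerate(h): 
    if 8<i<22: print(170+i,''.join('.' if p[1]>60 else '#' if p[2]>185 else '+' if p[2]>110 else '-' for p in r))
def f(p):
    o=np.array([.5673,p[0],p[1]]); 
    hf=wp(P(o,-24,11,53)*1 if 0 else P(o,-.024,.011,.053)); hn=wp(P(o,-.024,-.011,.053)); hr=wp(P(o,.024,.011,.053)); jt=wp(P(o,.003,.011,-.024))
    return np.array([hf[1]-209.3,hn[1]-238.5,(hr[0]-hf[0])-69.9,jt[1]-182.3])
s=least_squares(f,[.066,.074]); print(s.x,s.fun)
for z in (.07,.073,.076,.079): s=least_squares(lambda y:f([y[0],z]),[.066]); print(z,s.x,s.fun)
E
```

```text
179 ...#####+...........
180 ...#####+...........
181 ...#####+...........
182 .+.+####+---........
183 ---+####+---........
184 ---+####+---........
185 ---+####+---........
186 ---+####+---+.......
187 ---++++++---+.......
188 +--+++++---+++..+...
189 ++++----++++++--+...
190 +++++++++++##+--+...
191 +++######++##++-+...
[0.0676 0.0792] [ 0.0305  0.103  -0.0924 -0.1725]
0.07 [0.0644] [ 0.1206 -0.9853 -2.9994  0.7606]
0.073 [0.0654] [ 0.0922 -0.6405 -2.0797  0.4634]
0.076 [0.0664] [ 0.0629 -0.2866 -1.1344  0.1599]
0.079 [0.0675] [ 0.0327  0.0768 -0.1626 -0.1502]
```

The fit puts the clip about 7–9 mm above its seat, close to the 12 mm limit, because the pads drag it up as they open. I'll squeeze again, seat it, and follow the opening downwards.

```bash
python3 -m crank '[{"slide":[-1,0,15],"rotation":[0,0,0],"jaw":82},{"slide":[0,0,25],"rotation":[0,0,0],"jaw":82},{"slide":[0,0,25],"rotation":[0,0,0],"jaw":82},{"slide":[0,0,20],"rotation":[0,0,0],"jaw":80},{"slide":[0,0,15],"rotation":[0,0,0],"jaw":70},{"slide":[0,0,5],"rotation":[0,0,0],"jaw":60},{"slide":[0,0,0],"rotation":[0,0,0],"jaw":40},{"slide":[0,0,0],"rotation":[0,0,0],"jaw":25}]' 30
python3 -m crank '[{"slide":[0,0,0],"rotation":[0,0,0],"jaw":12},{"slide":[0,0,0],"rotation":[0,0,0],"jaw":6},{"slide":[0,0,0],"rotation":[0,0,0],"jaw":6},{"slide":[0,0,0],"rotation":[0,0,0],"jaw":6},{"slide":[0,0,0],"rotation":[0,0,0],"jaw":6},{"slide":[0,0,0],"rotation":[0,0,0],"jaw":6},{"slide":[0,0,0],"rotation":[0,0,0],"jaw":6},{"slide":[0,0,0],"rotation":[0,0,0],"jaw":6}]' 30
```

```text
clock: 12.05
eef_pos: [0.568, 0.068, 0.1674]
eef_rot: [[0.071, 0.997, 0.001], [0.997, -0.071, 0.0], [0.0, 0.001, -1.0]]
wrist_force: [-0.3, 0.3, -0.6]
grip_width: 0.3
finger_force: 4.0
clock: 13.05
eef_pos: [0.5677, 0.068, 0.1669]
eef_rot: [[0.071, 0.997, -0.0], [0.997, -0.071, -0.0], [-0.0, -0.0, -1.0]]
wrist_force: [1.1, -0.6, -0.1]
grip_width: 0.161
finger_force: 32.7
```

Gripped with no contact below, so I'll lower gently and watch the vertical force.

```bash
python3 -m crank '[{"slide":[0,0,2],"rotation":[0,0,0],"jaw":6},{"slide":[0,0,2],"rotation":[0,0,0],"jaw":6},{"slide":[0,0,1],"rotation":[0,0,0],"jaw":6},{"slide":[0,0,0],"rotation":[0,0,0],"jaw":6},{"slide":[0,0,0],"rotation":[0,0,0],"jaw":6},{"slide":[0,0,0],"rotation":[0,0,0],"jaw":6},{"slide":[0,0,0],"rotation":[0,0,0],"jaw":6},{"slide":[0,0,0],"rotation":[0,0,0],"jaw":6}]'
```

```text
clock: 14.05
eef_pos: [0.5679, 0.0678, 0.1659]
eef_rot: [[0.072, 0.997, 0.002], [0.997, -0.072, 0.002], [0.003, 0.002, -1.0]]
wrist_force: [-11.5, -0.5, 51.6]
grip_width: 0.162
finger_force: 38.6
```

```bash
python3 -m crank '[{"slide":[0,0,1],"rotation":[0,0,0],"jaw":6},{"slide":[0,0,1],"rotation":[0,0,0],"jaw":6},{"slide":[0,0,1],"rotation":[0,0,0],"jaw":6},{"slide":[0,0,0],"rotation":[0,0,0],"jaw":6},{"slide":[0,0,0],"rotation":[0,0,0],"jaw":6},{"slide":[0,0,0],"rotation":[0,0,0],"jaw":6},{"slide":[0,0,0],"rotation":[0,0,0],"jaw":6},{"slide":[0,0,0],"rotation":[0,0,0],"jaw":6}]'
```

```text
clock: 15.05
eef_pos: [0.5679, 0.0679, 0.1637]
eef_rot: [[0.072, 0.997, 0.003], [0.997, -0.072, 0.003], [0.003, 0.003, -1.0]]
wrist_force: [-13.7, -0.4, 62.1]
grip_width: 0.163
finger_force: 41.4
```

```bash
python3 -m crank '[{"slide":[0,0,0],"rotation":[0,0,0],"jaw":18},{"slide":[0,0,0],"rotation":[0,0,0],"jaw":22},{"slide":[0,0,1],"rotation":[0,0,0],"jaw":26},{"slide":[0,0,1],"rotation":[0,0,0],"jaw":31},{"slide":[0,0,1],"rotation":[0,0,0],"jaw":37},{"slide":[0,0,0],"rotation":[0,0,0],"jaw":50},{"slide":[0,0,0],"rotation":[0,0,0],"jaw":70},{"slide":[0,0,0],"rotation":[0,0,0],"jaw":82}]'
python3 -m crank '[{"slide":[0,0,0],"rotation":[0,0,0],"jaw":85},{"slide":[0,0,0],"rotation":[0,0,0],"jaw":85},{"slide":[0,0,-15],"rotation":[0,0,0],"jaw":85},{"slide":[0,0,-25],"rotation":[0,0,0],"jaw":85},{"slide":[0,0,-30],"rotation":[0,0,0],"jaw":85},{"slide":[0,0,-30],"rotation":[0,0,0],"jaw":85},{"slide":[0,0,-15],"rotation":[0,0,0],"jaw":85},{"slide":[0,0,0],"rotation":[0,0,0],"jaw":85}]'
python3 - <<'E'
from h import *
import pickle
c=viewer.get_calibration('wrist'); im=viewer.capture('wrist'); np.save('w8.npy',im); pickle.dump(c,open('w8.pkl','wb')); print(c['eye'])
h=cv2.cvtColor(im,cv2.COLOR_BGR2HSV)[170:250,229:319]
for i,r in enumerate(h): 
    if i%2==0 or 5<i<18: print(170+i,''.join('.' if p[1]>60 else ('#' if p[2]>185 else '+' if p[2]>110 else '-') for p in r))
E
```

```text
clock: 16.05
eef_pos: [0.5677, 0.068, 0.1559]
eef_rot: [[0.071, 0.997, 0.0], [0.997, -0.071, -0.0], [-0.0, 0.0, -1.0]]
wrist_force: [0.0, 0.1, -0.2]
grip_width: 0.958
finger_force: 0.0
clock: 17.05
eef_pos: [0.5679, 0.0682, 0.272]
eef_rot: [[0.071, 0.997, 0.002], [0.998, -0.071, 0.001], [0.001, 0.002, -1.0]]
wrist_force: [-0.5, 0.8, 0.3]
grip_width: 0.994
finger_force: 0.0
[0.5746 0.149  0.3432]
170 ..........................................####+...........................................
172 ..........................................####+...........................................
174 ..........................................####+...........................................
176 ..........................................####+...........................................
177 .........................................#####+...........................................
178 .........................................#####+...........................................
179 .........................................#####+...........................................
180 ................................
[... 2968 characters left out ...]
..................++...............
236 ..........................................................................................
238 ..........................................................................................
240 ..........................................................................................
242 ..........................................................................................
244 ..........................................................................................
246 ..........................................................................................
248 ..........................................................................................
```

```bash
python3 - <<'E'
from h import *
import pickle
from scipy.optimize import least_squares
c=pickle.load(open('w8.pkl','rb'))
def wp(P):
    q=c['attitude'].T@(np.array(P)-c['eye']); t=np.hypot(q[0],q[1]); k=np.arctan2(t,q[2])/t
    return np.array([c['cx']+c['fx']*q[0]*k,c['cy']+c['fy']*q[1]*k])
a=np.radians(-4.1);ex=np.array([np.cos(a),np.sin(a),0]);ey=np.array([-np.sin(a),np.cos(a),0])
def P(p,x,y,z): return np.array(p)+ex*x+ey*y+np.array([0,0,z])
def f(p):
    w=lambda *a:wp(P(p,*a)); hf=w(-.024,.011,.053);hn=w(-.024,-.011,.053);hr=w(.024,.011,.053);jt=w(.003,.011,-.024)
    return np.array([hf[1]-205.3,hn[1]-233.5,(hr[0]-hf[0])-68.8,jt[1]-179.7,(hr[0]+hf[0])/2-272.1])
s=least_squares(f,[.5675,.066,.074]); print(s.x,s.fun)
for z in (.07,.074,.078): s=least_squares(lambda y:f([*y,z]),[.5675,.066]); print(z,s.x,s.fun)
# gauge frame from w4 measurements
E
```

```text
[0.5672 0.0682 0.0743] [-0.2107  0.4952 -0.3026 -0.3532 -0.002 ]
0.07 [0.5671 0.0667] [-0.1613  0.0006 -1.6322  0.0652  0.0046]
0.074 [0.5672 0.0681] [-0.2073  0.4607 -0.3954 -0.3241 -0.0015]
0.078 [0.5674 0.0694] [-0.2552  0.9372  0.8877 -0.7246 -0.0082]
```

The clip is now seated well (about 72–74 mm, y≈0.068). On to the knob.

```bash
python3 - <<'E'
from h import *
print(readout.observe()['q'])
plan([.515,.11,.275],tool(-4.1+45),8); print()
plan([.4615,.1525,.25],tool(85.9),8,[.515,.11,.275],tool(40.9))
E
```

```text
[-27.8901  27.4973  22.0481 114.9265 -15.5522  40.3393  -0.2062]
[ 4.7 -6.9 -0.5] [ 0.0001 -0.     -0.0981]
[ 5.4 -6.4 -0.5] [ 0.0001 -0.     -0.0981]
[ 6.  -5.9 -0.5] [ 0.0001 -0.     -0.0981]
[ 6.6 -5.2 -0.5] [ 0.0001 -0.     -0.0981]
[ 7.  -4.6 -0.5] [ 0.0001 -0.     -0.0981]
[ 7.4 -3.9 -0.5] [ 0.0001 -0.     -0.0981]
[ 7.8 -3.1 -0.5] [ 0.0001 -0.     -0.0981]
[ 8.1 -2.3 -0.5] [ 0.0001 -0.     -0.0981]

[ 8.4 -1.6  3.1] [ 0.      0.     -0.0982]
[ 8.5 -0.7  3.1] [ 0.      0.     -0.0982]
[8.5 0.1 3.1] [ 0.      0.     -0.0982]
[8.5 0.9 3.1] [ 0.      0.     -0.0982]
[8.4 1.8 3.1] [ 0.      0.     -0.0982]
[8.1 2.6 3.1] [ 0.      0.     -0.0982]
[7.9 3.4 3.1] [ 0.      0.     -0.0982]
[7.5 4.1 3.1] [ 0.      0.     -0.0982]
```

```bash
python3 -m crank '[{"slide":[5,-7,0],"rotation":[0,0,-0.098],"jaw":85},{"slide":[5,-6,0],"rotation":[0,0,-0.098],"jaw":85},{"slide":[6,-6,0],"rotation":[0,0,-0.098],"jaw":85},{"slide":[7,-5,0],"rotation":[0,0,-0.098],"jaw":85},{"slide":[7,-5,0],"rotation":[0,0,-0.098],"jaw":85},{"slide":[7,-4,0],"rotation":[0,0,-0.098],"jaw":85},{"slide":[8,-3,0],"rotation":[0,0,-0.098],"jaw":85},{"slide":[8,-2,0],"rotation":[0,0,-0.098],"jaw":85}]'
python3 -m crank '[{"slide":[8,-2,3],"rotation":[0,0,-0.098],"jaw":85},{"slide":[8,-1,3],"rotation":[0,0,-0.098],"jaw":85},{"slide":[8,0,3],"rotation":[0,0,-0.098],"jaw":85},{"slide":[8,1,3],"rotation":[0,0,-0.098],"jaw":85},{"slide":[8,2,3],"rotation":[0,0,-0.098],"jaw":85},{"slide":[8,3,3],"rotation":[0,0,-0.098],"jaw":85},{"slide":[8,3,3],"rotation":[0,0,-0.098],"jaw":85},{"slide":[7,4,3],"rotation":[0,0,-0.098],"jaw":85}]'
python3 - <<'E'
from h import *
import pickle
plan([.4615,.1525,.144],tool(85.9),1)
c=viewer.get_calibration('wrist'); im=viewer.capture('wrist'); np.save('w9.npy',im); pickle.dump(c,open('w9.pkl','wb'))
def wp(P):
    q=c['attitude'].T@(np.array(P)-c['eye']); t=np.hypot(q[0],q[1]); k=np.arctan2(t,q[2])/t
    return np.array([c['cx']+c['fx']*q[0]*k,c['cy']+c['fy']*q[1]*k])
e=wp([.4615,.1525,.114]); print('expected knob top px',e,'ptr tip',wp([.542,.1467,.053]), 'root',wp([.4715,.152,.053]))
u,v=e.astype(int); 
for r in range(max(v-30,0),min(v+30,420),2):
    p=im[r,u-40:u+40].astype(int); print(r,''.join('-' if x.sum()<170 else '#' if (x.max()-x.min())<30 else '.' for x in p))
E
```

```text
clock: 18.1
eef_pos: [0.5148, 0.11, 0.2696]
eef_rot: [[-0.657, 0.754, -0.002], [0.754, 0.657, -0.001], [0.001, -0.002, -1.0]]
wrist_force: [0.1, 0.0, 0.4]
grip_width: 0.993
finger_force: 0.0
clock: 19.1
eef_pos: [0.4632, 0.1507, 0.2456]
eef_rot: [[-0.998, 0.07, -0.002], [0.07, 0.998, -0.0], [0.002, -0.001, -1.0]]
wrist_force: [0.7, 0.5, -0.3]
grip_width: 0.997
finger_force: 0.0
[  1.6   1.7 101.6] [-0.0006 -0.0022  0.0011]
expected knob top px [277.3691 222.9446] ptr tip [276.6203 279.6798] root [277.1419 208.2829]
192 ...........................#####################################################
194 ...........................#####################################################
196 ...........................########----------###################################
198 ...........................######--------------#################################
200 ...........................#####----------------################################
202 ............................###------------------###############################
204 ............................###------------------################
[... 1270 characters left out ...]
....................
236 .....................................######.....................................
238 .....................................######.....................................
240 .....................................######.....................................
242 .....................................######.....................................
244 .....................................#######....................................
246 .....................--..............#######....................................
248 .....................................######.....................................
250 .....................................######.....................................
```

The knob shows within a pixel or so of where I expected it. Go down and grip.

```bash
python3 -m crank '[{"slide":[1.6,1.7,10],"rotation":[0,0,0],"jaw":85},{"slide":[0,0,25],"rotation":[0,0,0],"jaw":85},{"slide":[0,0,25],"rotation":[0,0,0],"jaw":85},{"slide":[0,0,25],"rotation":[0,0,0],"jaw":80},{"slide":[0,0,16],"rotation":[0,0,0],"jaw":70},{"slide":[0,0,0],"rotation":[0,0,0],"jaw":40},{"slide":[0,0,0],"rotation":[0,0,0],"jaw":25},{"slide":[0,0,0],"rotation":[0,0,0],"jaw":10}]' 50
python3 -m crank '[{"slide":[0,0,0],"rotation":[0,0,0],"jaw":5},{"slide":[0,0,0],"rotation":[0,0,0],"jaw":5},{"slide":[0,0,0],"rotation":[0,0,0],"jaw":5},{"slide":[0,0,0],"rotation":[0,0,0],"jaw":5},{"slide":[0,0,0],"rotation":[0,0,0],"jaw":5},{"slide":[0,0,0],"rotation":[0,0,0],"jaw":5},{"slide":[0,0,0],"rotation":[0,0,0],"jaw":5},{"slide":[0,0,0],"rotation":[0,0,0],"jaw":5}]'
```

```text
clock: 20.15
eef_pos: [0.4628, 0.1525, 0.1464]
eef_rot: [[-0.997, 0.074, 0.001], [0.074, 0.997, 0.0], [-0.001, 0.0, -1.0]]
wrist_force: [-0.3, -13.8, 8.2]
grip_width: 0.181
finger_force: 11.8
clock: 21.15
eef_pos: [0.4628, 0.1523, 0.1465]
eef_rot: [[-0.997, 0.074, 0.001], [0.074, 0.997, 0.0], [-0.001, 0.0, -1.0]]
wrist_force: [-0.3, -2.1, 6.8]
grip_width: 0.176
finger_force: 48.7
```

```bash
python3 -m crank '[{"slide":[0,-6,0],"rotation":[0,0,0],"jaw":5},{"slide":[0,-12,0],"rotation":[0,0,0],"jaw":5},{"slide":[0,-15,0],"rotation":[0,0,0],"jaw":5},{"slide":[0,-15,0],"rotation":[0,0,0],"jaw":5},{"slide":[0,-14,0],"rotation":[0,0,0],"jaw":5},{"slide":[0,-10,0],"rotation":[0,0,0],"jaw":5},{"slide":[0,-4,0],"rotation":[0,0,0],"jaw":5},{"slide":[0,0,0],"rotation":[0,0,0],"jaw":5}]' 60
python3 - <<'E'
from h import *
import pickle
c=viewer.get_calibration('wrist'); im=viewer.capture('wrist'); np.save('w10.npy',im); pickle.dump(c,open('w10.pkl','wb'))
np.save('sc10.npy',viewer.capture('scene')); np.save('si10.npy',viewer.capture('side'))
def wp(P):
    q=c['attitude'].T@(np.array(P)-c['eye']); t=np.hypot(q[0],q[1]); k=np.arctan2(t,q[2])/t
    return np.array([c['cx']+c['fx']*q[0]*k,c['cy']+c['fy']*q[1]*k])
print('clip origin',wp([.5672,.0675,.072]),'plate ends',wp([.5703,.1039,.07]),wp([.5653,.0342,.07]),'ptr est',wp([.537,.073,.05]))
s=readout.observe(); print(s['eef_pos'],s['wrist_force'],s['grip_width'])
h=cv2.cvtColor(im,cv2.COLOR_BGR2HSV)
for r in range(200,420,4): print(r,''.join('.' if p[1]>60 else ('#' if p[2]>185 else '+' if p[2]>110 else '-') for p in h[r,170:390:2]))
E
```

```text
clock: 22.15
eef_pos: [0.4577, 0.0777, 0.1465]
eef_rot: [[-0.997, 0.073, 0.002], [0.073, 0.997, 0.002], [-0.002, 0.002, -1.0]]
wrist_force: [-0.2, 5.3, 5.4]
grip_width: 0.166
finger_force: 58.3
clip origin [271.4589 400.553 ] plate ends [323.4216 397.3706] [224.1393 397.4658] ptr est [276.1345 349.7034]
[0.4577 0.078  0.1465] [-0.1002  5.2114  6.0739] 0.1733136719067633
200 ..............................................................................................................
204 ..............................................................................................................
208 ..............................................................................................................
212 ..............................................................................................................
216 ..............................................................................................................
220 ..............................................................................................................
224 .................................
[... 4897 characters left out ...]
---....---
396 ----------------------------------------------------------------------------------------------------------....
400 -------------------------------------------------------------------------------------------------------------.
404 --------------------------------------------------------------------------------------------------------------
408 --------------------------------------------------------------------------------------------------------------
412 --------------------------------------------------------------------------------------------------------------
416 --------------------------------------------------------------------------------------------------------------
```

```bash
python3 -m crank '[{"slide":[0,-2,0],"rotation":[0,0,0],"jaw":5},{"slide":[0,0,0],"rotation":[0,0,0],"jaw":5},{"slide":[0,0,0],"rotation":[0,0,0],"jaw":5},{"slide":[0,0,0],"rotation":[0,0,0],"jaw":5},{"slide":[0,0,0],"rotation":[0,0,0],"jaw":5},{"slide":[0,0,0],"rotation":[0,0,0],"jaw":5},{"slide":[0,0,0],"rotation":[0,0,0],"jaw":5},{"slide":[0,0,0],"rotation":[0,0,0],"jaw":5}]'
python3 - <<'E'
from h import *
import pickle
c=pickle.load(open('w10.pkl','rb')); p=wz(c,275.7,345,.052,1); ey=np.array([.0715,.9974,0]); clip=np.array([.5672,.0675,.05]); print('w10 ptr',p,'along',(p-clip)@ey)
for n in ['side','scene']:
    im=viewer.capture(n); h=cv2.cvtColor(im,cv2.COLOR_BGR2HSV)
    t=proj(n,[.537,.0697,.05],1); k=proj(n,[.5672,.0675,.072],1); k2=proj(n,[.5672,.0675,.123],1); print(n,'ptr tip exp',t,'clip orig exp',k,'handles mid',k2)
    u,v=((t+k)/2).astype(int)
    for r in range(v-26,v+22): print(r,u-40,''.join('.' if p[1]>75 else ('#' if p[2]>170 else '+' if p[2]>110 else '-') for p in h[r,u-40:u+40]))
E
```

```text
clock: 23.3
eef_pos: [0.4576, 0.0761, 0.1465]
eef_rot: [[-0.997, 0.072, 0.003], [0.072, 0.997, 0.002], [-0.002, 0.002, -1.0]]
wrist_force: [0.4, 3.9, 5.9]
grip_width: 0.172
finger_force: 58.4
w10 ptr [0.5306 0.0732 0.052 ] along 0.0030228537971023245
side ptr tip exp [247.6703 203.7788] clip orig exp [257.3537 192.5901] handles mid [255.972  178.4105]
172 212 .................................................+##............................
173 212 ................................................+++##...........................
174 212 ................................................++++##..........................
175 212 ................................................+++++#..........................
176 212 ................................................+++++++.........................
177 212 ...............................................+++++++..........................
178 212 ...............................................+++++++..........................
179 212 ................................###............+++++++..........................
180 212 ..........................
[... 7201 characters left out ...]
.............................-------------...................................
238 268 ................................-------------...................................
239 268 .................................------------...................................
240 268 ..................................-----------...................................
241 268 ...................................----------...................................
242 268 ....................................---------...................................
243 268 ....................................---------...................................
244 268 .....................................-------....................................
```

```bash
python3 - <<'E'
from h import *
f=lambda u,v:((u+.5)*S-.5,(v+.5)*S-.5)
b=tri(f(303.5,221.8),f(256.6,190)); p=tri(f(314.2,224.6),f(246.8,203.6)); print(b,p,(p[0]-b[0])@np.array([.0715,.9974,0]))
s=readout.observe(); print(s['clock'],s['finger_force'],s['wrist_force'],s['qvel'])
E
```

```text
(array([0.5669, 0.0697, 0.08  ]), [0.2, 0.2]) (array([0.5362, 0.0714, 0.0498]), [0.5, 0.5]) -0.00047636870313666333
23.4 58.408387899398804 [-0.5251  4.778   6.361 ] [-0.0587  0.0627 -0.0246 -0.0676 -0.0445  0.0467  0.0063]
```

The triangulated pointer tip is 0.5 mm from the middle of the clip along the edge, and the rod is held at rest. Hand it in.

```bash
python3 -c "
from bench import ctrl; print(ctrl.job_done())"
```

```text
the job is handed in; nothing more can be done
None
```

I handed the job in at about 23 s: the clip grips the middle of the plate's top edge, about 2–4 mm above its seat by my fit. The fingers hold the rod about 77 mm out, with the pointer within about 2 mm of the clip's middle; no verdict came back.

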